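# Pack the picnic box in layers

## Robot

A 7-joint arm with a two-finger parallel gripper is mounted at the origin on a cart in front of the work surface, level with it; the furniture and walls round the work are solid. World frame = base frame: x ahead of the robot, y to its left, z up, the work surface at z = 0. Lengths are in m, angles in rad, forces in N, time in s.
With the tool pointing down it reaches from about 0.4 to 0.925 m from the base axis. Payload 5.6 kg.
Tool frame: the origin (TCP) lies midway between the tips of the shut fingers; the grasp point (between the pads) lies grip_depth behind it (grip_depth is the distance from the TCP to the grasp point, in m); z points along the fingers, y is the line along which they close (so a half turn about z gives the same grasp; the last joint's range is limited). The gripper opens to 85 mm and grips with 20 to 120 N. Pads are 22 mm wide; open, the fingers measure 114 mm over their backs; the gripper's body (76 mm by 85 mm) begins 54 mm behind the grasp point. The pads swing forward as they close: fully open they stand 13 mm farther back than shut.
Start: joints at [1.226, 0.468, -0.012, 1.603, 0.006, 1.071, -0.056], TCP at [0.193, -0.621, 0.231] pointing down, gripper open.
Joint ranges: [-2.53, 2.53], [-0.31, 2.02], [-1.57, 1.55], [0.28, 2.44], [-1.29, 4.43], [0.15, 1.84], [-2.92, 2.92]. Speed limits (rad/s): [2.57, 2.57, 3.14, 3.14, 3.14, 3.14, 3.14].

## Interface

Orientations are given as a rotation vector (axis times angle).
In Python, from cell import * gives the robot as it stands. The module is installed in compiled form; this text tells all that it offers.
- The arm moves only by the tool jog_arm, never from a script. Its argument "series" is a list that holds one entry, the list of rows, each a list of 5 numbers: the shift along the tool's x, y, z in m, then the turn about the tool's z in rad, then the opening, from 0 (shut) to 1 (fully open). In form: [[[dx, dy, dz, roll, fingers], ...]]. A call has 1 to 12 rows; each row is the pose to reach, as a shift and turn from the pose commanded when the call began, along the tool's axes at that moment; what a row does not reach only later rows make up. A row lasts 1/10 s, in which the tool goes at most 50 mm and 8.59 degrees, less where a joint would pass 70% of its speed; a pose out of reach is approached as far as the arm can. A call with a gripper value outside its range is refused whole. The fingers move at their own pace and stop on an object; "squeeze" is the grip in N (left out, the last holds). Time passes only in rows, so rows that repeat a pose let the fingers close. It gives the time, the measured TCP pose, the force, the opening and the grip force at its end, in the units of the state.
- get_obs(): the state, without advancing time (a new reading comes with each control period).
- capture(name): name is "scene" or "top"; returns the picture (400x640x3 uint8, blue, green, red); there is no depth.
- get_calibration(name): a dict with "camera_matrix" (3x3 intrinsics, pixels), "view" (4x4, takes a point from world to camera coordinates). Camera axes: x right, y down, z forward; pixel columns grow to the right and rows downward; lengths in m; the calibration is good to about 2 mm. A picture is of the moment at which its call begins. get_calibration takes no time and is no camera call.
- sign_off(): hands the job in; it is judged then, once.
Trained networks look in the newest picture that a camera, given by its name, has taken for a name from the list of things; names that differ only in an ending like _2 or _b are one class to them, and where a whole thing is asked for, a point or a joint stands for the part that bears it (a point fixed in the world has none). Each returns a list of dicts, best first, with "p" (0 to 1); they miss things now and then, are a little off and sometimes report something else, mostly with a low value. They report only what shows in the picture. A call takes as long as a camera call. They do not tell look-alikes from the thing itself.
- spot_in(target, camera): "pixel" ([column, row] in pixels, amid what is visible of it).
- cut_out(target, camera): "region" (400x640 bool, what is visible of it) and "pixel" ([column, row] in pixels, amid what is visible of it).
The state is a dict: "clock": time; "qpos": joint angles; "qd": joint speeds; "joint_torque": joint torques, N m; "tcp_pos": TCP position; "ee_rot": TCP orientation; "contact_force": force on the tool from outside, world axes, zero at the start; "ft_torque": the same for the moment, N m; "gripper_width": finger opening in m; "grip_force": force on a finger pad.
Only numpy, scipy, OpenCV 4.12 (cv2) and the standard library are available. Lean on these libraries where they do the work, as an engineer would, in place of code of your own. Each camera call takes 0.05 s, during which the arm holds its last target. There are 200 camera calls.

## Task

Pack the picnic box: set the tomato gently into its free compartment, beside the fish tin, then lower the steel tray by its handle onto the box so that it covers both compartments and its rim lies flat on both ends of the box. Do not drop either of them, and leave the lemon where it lies.

Things in the scene. Friction and masses are not known exactly. Their poses are not given: they have to be found in the camera images.
- picnic_box: Open wooden box fixed to the worktop, outside 208 (x) x 148 (y) mm, walls and floor 6 mm. Origin: centre of its underside, on the worktop; z up. Ends (at +-x) and corner posts 84 mm high, long sides only 45 mm between the posts. A cross wall at x = 0, 50 mm high, makes two compartments 95 (x) x 136 mm (y). A fish tin, 86 mm across, its top 46 mm above the worktop, fills the one at +x; the one at -x is free.
- box_free_half (a point): Point on the inner floor, 6 mm above the worktop, at the middle of the free compartment (50.5 mm from the box's centre towards its -x end). Axes as the box.
- tray: Loose steel tray, 0.3 kg. Origin: centre of its underside; x along its long side. A sunk pan, 166 x 106 mm outside, and round it a flat rim, 234 x 174 mm over all, whose underside is 10 mm above the pan's. It stands on the worktop on its pan. On the box the rim lies on the ends and corner posts, the pan hangs between them with 15 mm play all round, the origin is 74 mm above the worktop at the box's centre, either way round.
- tray_handle (a point): Centre of the tray's handle, 48 mm above the tray's underside (122 mm above the worktop once on the box); axes as the tray. A wooden bar 96 mm long (x), 12 mm wide (y), 14 mm high, on two thin posts at x = +-38 mm; 37 mm free below the bar. A teaspoon is fixed in the pan at y = +34 mm, its top 15 mm above the tray's underside.
- tomato_centre (a point): Centre of the loose tomato, 29 mm above its underside: round, about 57 mm across and 62 mm high with its green stalk, 0.1 kg. It stands on the worktop to the left of the box, stalk up.
- lemon_centre (a point): Centre of the loose lemon, 29 mm above its underside: 72 x 57 x 58 mm, to the left of the box as well, in either of the two places that it and the tomato take. A bystander.
Mind the look-alikes: they are no part of the job. What is shaped like the part that bears tomato_centre but turquoise is not meant.

How it is judged:
On the way, in this order (a step that is already met when the one before it is completed fails the run):
1. the tomato is in the free compartment (x of tomato_centre in the frame of picnic_box between -0.09 and -0.012 m and y of tomato_centre in the frame of picnic_box between -0.06 and 0.06 m and z of tomato_centre in the frame of picnic_box below 0.05 m), for 0.2 s.
2. the tray lies flat on the box over the tomato (all of step 1 and x of tray_handle in the frame of picnic_box between -0.02 and 0.02 m and y of tray_handle in the frame of picnic_box between -0.02 and 0.02 m and z of tray_handle in the frame of picnic_box between 0.115 and 0.126 m and angle between tray_handle's own z axis and vertical below 0.06 rad and angle between the x axis of tray_handle and the x axis of picnic_box, either way round below 0.25 rad), for 0.2 s.
At the end, for the whole second after the job is handed in: The tomato is in the free compartment; over it the tray lies on the box, within 20 mm of the middle along and across, long sides within 14 degrees (either way round), level within 3 degrees, handle centre 115 to 126 mm above the worktop; both at rest (all of step 2 and linear speed of tomato below 0.03 m/s and linear speed of tray below 0.02 m/s); the robot touches nothing.
It fails at once if the tomato is dropped (falls faster than 0.8 m/s, as from more than 3 cm, out of the fingers) (linear speed of tomato above 0.8 m/s and contact force between the fingers and tomato below 0.1 N).
It fails at once if the tray is dropped (falls faster than 0.8 m/s, as from more than 3 cm, out of the fingers) (linear speed of tray above 0.8 m/s and contact force between the fingers and tray below 0.1 N).
It fails at once if the lemon is moved by more than 40 mm (distance of lemon_centre from where it was at the start of the episode above 0.04 m).
It also fails if it takes over 64 s, if anything falls off the work surface, if the arm or the gripper's body presses on something with over 40 N, if the wrist force passes 120 N, or if a joint passes its speed limit or range.

## Working session

There is one attempt and no reset: what is moved stays moved. The work goes in short steps, Python scripts to look and compute and a tool call to move; the robot and the scene stay as the last step left them, time stands still between calls to the robot, and variables do not carry over. Pictures are saved under pics/ and viewed, at most 10 in all, crops included, and the job is handed in when it is done.

Besides the shell and the picture viewer there is one more tool, called after "Emit:" in YAML: its name, and indented under it one key for each argument. jog_arm: Moves the arm, as the interface text tells. Its arguments: {"type":"object","properties":{"series":{"type":"array"},"squeeze":{"type":"number"}},"required":["series"]}

```bash
mkdir -p pics
cat > h.py <<'E'
from cell import *
import numpy as np, cv2
from scipy.spatial.transform import Rotation as R
def ray(name,px):
    c=get_calibration(name);K=np.array(c["camera_matrix"]);V=np.array(c["view"])
    d=V[:3,:3].T@np.linalg.solve(K,[px[0],px[1],1]);o=-V[:3,:3].T@V[:3,3];return o,d
def onz(name,px,z):
    o,d=ray(name,px);return o+d*(z-o[2])/d[2]
def proj(name,P):
    c=get_calibration(name);K=np.array(c["camera_matrix"]);V=np.array(c["view"])
    p=K@(V[:3,:3]@np.asarray(P)+V[:3,3]);return p[:2]/p[2]
def tri(pa,pb):
    (o1,d1),(o2,d2)=ray("scene",pa),ray("top",pb)
    t=np.linalg.lstsq(np.c_[d1,-d2],o2-o1,rcond=None)[0]
    a,b=o1+d1*t[0],o2+d2*t[1];return (a+b)/2,np.linalg.norm(a-b)
E
python3 - <<'E'
from h import *
np.set_printoptions(precision=3,suppress=True)
o=get_obs();print(o)
for n in("scene","top"):
    im=capture(n);cv2.imwrite(f"pics/{n}0.png",im)
    c=get_calibration(n);V=np.array(c["view"]);print(n,-V[:3,:3].T@V[:3,3],V[2,:3])
    for t in("picnic_box","tray","tray_handle","tomato_centre","lemon_centre"):
        print(n,t,[(np.round(d["pixel"]),round(d["p"],2),onz(n,d["pixel"],.029)) for d in spot_in(t,n)])
E
```

```text
{'clock': 0.0, 'qpos': array([ 1.226,  0.468, -0.012,  1.604,  0.006,  1.071, -0.056]), 'qd': array([ 0.002, -0.001, -0.   ,  0.   ,  0.001, -0.002,  0.001]), 'joint_torque': array([  0.   , -53.238,   0.022, -25.131,   0.012,   0.008,   0.   ]), 'tcp_pos': array([ 0.193, -0.62 ,  0.23 ]), 'ee_rot': array([-3.104, -0.472,  0.001]), 'contact_force': array([-0.09 , -0.193,  0.18 ]), 'ft_torque': array([-0.   , -0.007, -0.07 ]), 'grip_force': 0.0, 'gripper_width': 0.08548383225578672}
scene [-0.401  0.879  1.107] [ 0.55  -0.489 -0.677]
scene picnic_box [(array([312., 176.]), 0.58, array([0.545, 0.06 , 0.029]))]
scene tray [(array([394., 149.]), 0.77, array([ 0.472, -0.269,  0.029]))]
scene tray_handle [(array([393., 147.]), 0.98, array([ 0.484, -0.277,  0.029]))]
scene tomato_centre [(array([273., 228.]), 0.69, array([0.437, 0.307, 0.029])), (array([230., 283.]), 0.69, array([0.347, 0.518, 0.029]))]
scene lemon_centre [(array([243., 207.]), 0.6, array([0.57 , 0.325, 0.029])), (array([394., 148.]), 0.59, array([ 0.477, -0.273,  0.029]))]
top [0.337 0.11  1.368] [ 0.105  0.002 -0.994]
top picnic_box [(array([339., 175.]), 0.65, array([0.538, 0.053, 0.029]))]
top tray [(array([435., 185.]), 0.62, array([ 0.496, -0.278,  0.029]))]
top tray_handle [(array([435., 191.]), 0.72, array([ 0.477, -0.279,  0.029]))]
top tomato_centre [(array([203., 235.]), 0.53, array([0.339, 0.526, 0.029])), (array([268., 205.]), 0.45, array([0.436, 0.302, 0.029]))]
top lemon_centre [(array([261., 166.]), 0.74, array([0.576, 0.327, 0.029]))]
```

View images.

Run:
```python
from h import *
im=cv2.imread("pics/top0.png")
cv2.imwrite("pics/top0c.png",cv2.resize(im[100:280,170:500],None,fx=2.4,fy=2.4,interpolation=cv2.INTER_CUBIC))
im=cv2.imread("pics/scene0.png")
cv2.imwrite("pics/scene0c.png",cv2.resize(im[100:310,190:470],None,fx=2.8,fy=2.8,interpolation=cv2.INTER_CUBIC))
```

```text
(no output)
```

View pics/top0c.png

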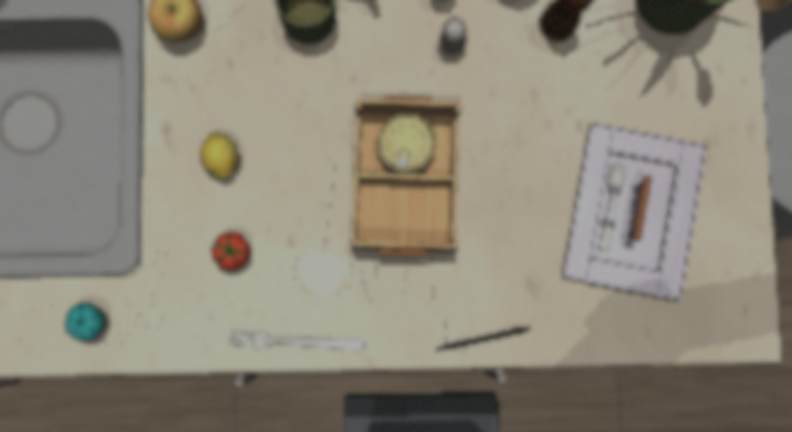

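View pics/scene0c.png

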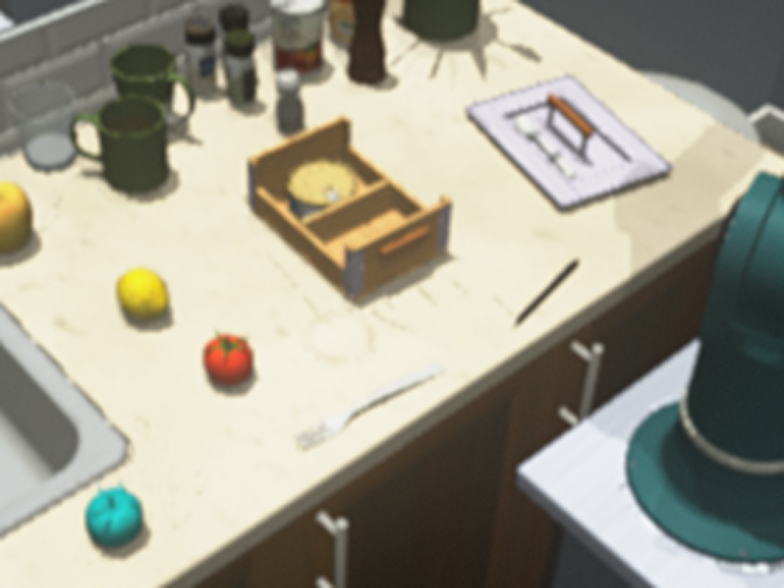

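Candidates for tomato: red at top (268,205) / scene (273,228), and turquoise at top (203,235) / scene (230,283). The red one is meant (turquoise is ruled out by the text, and the crop shows a red one with a green stalk); the lemon is at (261,166). The box's tin is on its far (+x) side, so the free half is the near one. Next I fit the poses by silhouette.

```bash
cat > fit.py <<'E'
from h import *
from scipy.optimize import minimize
def boxpts(x,y,z0,z1):return np.array([[i*x,j*y,k] for i in(-1,1) for j in(-1,1) for k in(z0,z1)])
BOX=[boxpts(.104,.074,0,.084)]
TRAY=[boxpts(.117,.087,.010,.0115),boxpts(.083,.053,0,.01)]
HAND=[boxpts(.048,.006,.041,.055)]
def best(t,n):
    r=cut_out(t,n);return r[0] if r else None
def sil(parts,n,x,y,a,z=0,S=4):
    m=np.zeros((400*S//S,640),np.uint8);c,s=np.cos(a),np.sin(a)
    for p in parts:
        q=np.c_[c*p[:,0]-s*p[:,1]+x,s*p[:,0]+c*p[:,1]+y,p[:,2]+z]
        u=np.array([proj(n,k) for k in q]);h=cv2.convexHull((u*256).astype(np.int32))
        cv2.fillConvexPoly(m,h,255,cv2.LINE_AA,8)
    return m/255.
def fit(parts,masks,x0,z=0,hull=True):
    M={}
    for n,m in masks.items():
        m=m.astype(np.uint8)
        if hull:
            k=cv2.convexHull(cv2.findNonZero(m));m=cv2.fillConvexPoly(m*0,k,1)
        M[n]=cv2.GaussianBlur(m.astype(float),(0,0),1)
    f=lambda p:sum(((cv2.GaussianBlur(sil(parts,n,p[0],p[1],p[2]/5,z),(0,0),1)-m)**2).sum()/m.sum() for n,m in M.items())
    r=min((minimize(f,[x0[0],x0[1],5*(x0[2]+d)],method="Nelder-Mead",options=dict(initial_simplex=np.array([x0[0],x0[1],5*(x0[2]+d)])+np.array([[0,0,0],[.02,0,0],[0,.02,0],[0,0,.4]]),xatol=2e-4,fatol=1e-4)) for d in(-.05,.05)),key=lambda r:r.fun)
    return np.r_[r.x[:2],r.x[2]/5],r.fun
E
python3 - <<'E'
from fit import *
np.set_printoptions(precision=4,suppress=True)
for n in("scene","top"):capture(n)
def ms(t): return {n:best(t,n) for n in("scene","top")}
B=ms("picnic_box");T=ms("tray");H=ms("tray_handle")
for nm,parts,D,x0 in(("box",BOX,B,(.545,.056,0)),("tray",TRAY+HAND,T,(.49,-.278,-.15))):
    for ns in(("scene","top"),("top",),("scene",)):
        m={n:D[n]["region"] for n in ns if D[n]}
        if m:print(nm,ns,*fit(parts,m,x0),[v.sum() for v in m.values()])
print(tri(H["scene"]["pixel"],H["top"]["pixel"]),[H[n]["region"].sum() for n in H])
for n in("scene","top"):
    for d in cut_out("tomato_centre",n)+cut_out("lemon_centre",n):
        print(n,d["pixel"],d["p"],onz(n,d["pixel"],.029),d["region"].sum())
# overlay
im=cv2.imread("pics/top0.png")
E
```

```text
Traceback (most recent call last):
  File "fit.py", line 24, in fit
    r=min((minimize(f,[x0[0],x0[1],5*(x0[2]+d)],method="Nelder-Mead",options=dict(initial_simplex=np.array([x0[0],x0[1],5*(x0[2]+d)])+np.array([[0,0,0],[.02,0,0],[0,.02,0],[0,0,.4]]),xatol=2e-4,fatol=1e-4)) for d in(-.05,.05)),key=lambda r:r.fun)
  File "fit.py", line 24, in <genexpr>
    r=min((minimize(f,[x0[0],x0[1],5*(x0[2]+d)],method="Nelder-Mead",options=dict(initial_simplex=np.array([x0[0],x0[1],5*(x0[2]+d)])+np.array([[0,0,0],[.02,0,0],[0,.02,0],[0,0,.4]]),xatol=2e-4,fatol=1e-4)) for d in(-.05,.05)),key=lambda r:r.fun)
           ~~~~~~~~^^^^^^^^^^^^^^^^^^^^^^^^^^^^^^^^^^^^^^^^^^^^^^^^^^^^^^^^^^^^^^^^^^^^^^^^^^^^^^^^^^^^^^^^^^^^^^^^^^^^^^^^^^^^^^^^^^^^^^^^^^^^^^^^^^^^^^^^^^^^^^^^^^^^^^^^^^^^^^^^^^^^^^^^^^^^^^^^^^^^^^^^^^^
  File "fit.py", line 23, in <lambda>
    f=lambda p:sum(((cv2.GaussianBlur(sil(parts,n,p[0],p[1],p[2]/5,z),(0,0),1)-m)**2).sum()/m.sum() for n,m in M.items())
               ~~~^^^^^^^^^^^^^^^^^^^^^^^^^^^^^^^^^^^^^^^^^^^^^^^^^^^^^^^^^^^^^^^^^^^^^^^^^^^^^^^^^^^^^^^^^^^^^^^^^^^^^^^
  File "fit.py", line 23, in <genexpr>
    f=lambda p:sum(((cv2.GaussianBlur(sil(parts,n,p[0],p[1],p[2]/5,z),(0,0),1)-m)**2).sum()/m.sum() for n,m in M.items())
                                      ~~~^^^^^^^^^^^^^^^^^^^^^^^^^^^^
  File "fit.py", line 13, in sil
    u=np.array([proj(n,k) for k in q]);h=cv2.convexHull((u*256).astype(np.int32))
                ~~~~^^^^^
  File "h.py", line 10, in proj
    c=get_calibration(name);K=np.array(c["camera_matrix"]);V=np.array(c["view"])
ValueError: time passes only in moves, steps and waits
```

```bash
sed -i 's/^import numpy.*/&\nimport functools\n_gc=get_calibration\nget_calibration=functools.lru_cache(None)(_gc)/' h.py
sed -i 's/^TRAY=.*/TRAY=[np.vstack([boxpts(.117,.087,.010,.0115),boxpts(.083,.053,0,.01),boxpts(.048,.006,.041,.055)])]/' fit.py
python3 - <<'E'
from fit import *
np.set_printoptions(precision=4,suppress=True)
for n in("scene","top"):capture(n)
def ms(t): return {n:best(t,n) for n in("scene","top")}
B=ms("picnic_box");T=ms("tray");H=ms("tray_handle")
for nm,parts,D,x0 in(("box",BOX,B,(.545,.056,0)),("tray",TRAY,T,(.49,-.278,-.15))):
    for ns in(("scene","top"),("top",),("scene",)):
        m={n:D[n]["region"] for n in ns if D[n]}
        if m:print(nm,ns,*fit(parts,m,x0),[v.sum() for v in m.values()])
if H["scene"] and H["top"]:print("handle",tri(H["scene"]["pixel"],H["top"]["pixel"]),[H[n]["region"].sum() for n in H])
for n in("scene","top"):
    for d in cut_out("tomato_centre",n)+cut_out("lemon_centre",n):
        print(n,d["pixel"],d["p"],onz(n,d["pixel"],.029),d["region"].sum())
print(get_obs()["clock"])
E
```

```text
box ('scene', 'top') [ 0.5411  0.0572 -0.0507] 0.010352172174728298 [np.int64(2786)]
box ('top',) [ 0.5411  0.0572 -0.0507] 0.010352172174728298 [np.int64(2786)]
tray ('scene', 'top') [ 0.4914 -0.2822 -0.2235] 0.024429864181624652 [np.int64(1855), np.int64(3176)]
tray ('top',) [ 0.4889 -0.2809 -0.2198] 0.010526382568293234 [np.int64(3176)]
tray ('scene',) [ 0.4951 -0.2838 -0.2227] 0.002355385659911422 [np.int64(1855)]
handle (array([ 0.4826, -0.2847,  0.0156]), np.float64(0.0011124029474192546)) [np.int64(1905), np.int64(3353)]
scene [273.3, 225.6] 0.85 [0.4437 0.3009 0.029 ] 247
scene [232.5, 284.6] 0.69 [0.338  0.5176 0.029 ] 362
scene [241.7, 205.1] 0.82 [0.5791 0.3245 0.029 ] 283
top [266.1, 204.9] 0.77 [0.4382 0.3094 0.029 ] 226
top [204.2, 233.3] 0.51 [0.344 0.523 0.029] 223
top [259.5, 163.5] 0.78 [0.5842 0.3322 0.029 ] 216
1.6
```

Run:
```python
from fit import *
np.set_printoptions(precision=4,suppress=True)
try: print("gd",grip_depth)
except Exception as e: print(e)
P={}
for n,c in(("scene",(273,228)),("top",(267,205))):
    im=capture(n);h=cv2.cvtColor(im,cv2.COLOR_BGR2HSV);w=np.zeros((400,640),bool);w[c[1]-16:c[1]+17,c[0]-16:c[0]+17]=1
    m=w&(((h[...,0]<9)|(h[...,0]>170))&(h[...,1]>120))
    ys,xs=np.nonzero(m);(cx,cy),r=cv2.minEnclosingCircle(np.c_[xs,ys].astype(np.float32));P[n]=(cx,cy)
    print(n,m.sum(),xs.mean(),ys.mean(),(cx,cy),r,onz(n,(cx,cy),.029))
print(tri(P["scene"],P["top"]))
im=capture("top");h=cv2.cvtColor(im,cv2.COLOR_BGR2HSV);m=np.zeros((400,640),bool)
m[160:210,425:450]=1;m&=(h[...,1]>100)
ys,xs=np.nonzero(m);W=np.array([onz("top",(a,b),.055)[:2] for a,b in zip(xs,ys)])
c=W.mean(0);u,s,vt=np.linalg.svd(W-c);print("bar",len(xs),xs.mean(),ys.mean(),c,np.arctan(vt[0,1]/vt[0,0]),np.ptp((W-c)@vt[0]),np.ptp((W-c)@vt[1]))
big=cv2.resize(im,None,fx=6,fy=6,interpolation=cv2.INTER_CUBIC)
def draw(pts,col):
    u=(np.array([proj("top",p) for p in pts])*6+3).astype(int);cv2.polylines(big,[u],True,col,1)
def pts(x,y,a,hx,hy,z):
    k=np.array([[hx,hy],[hx,-hy],[-hx,-hy],[-hx,hy]])@np.array([[np.cos(a),np.sin(a)],[-np.sin(a),np.cos(a)]])
    return np.c_[k+[x,y],[z]*4]
draw(pts(.541,.057,-.05,.104,.074,.084),(0,0,255));draw(pts(.541,.057,-.05,.104,.074,0),(255,0,0));draw(pts(.541,.057,-.05,.098,.068,.084),(0,255,0))
draw(pts(.490,-.2815,-.222,.117,.087,.011),(0,0,255));draw(pts(.490,-.2815,-.222,.048,.006,.055),(0,0,255))
cv2.imwrite("pics/ov.png",np.hstack([big[130*6:215*6,305*6:370*6],big[140*6:225*6,400*6:468*6]]))
```

```text
gd 0.0187
scene 176 271.2386363636364 229.48863636363637 (271.0, 228.0) 8.602425575256348 [0.4402 0.3122 0.029 ]
top 112 266.45535714285717 204.52678571428572 (265.7368469238281, 204.2105255126953) 7.320434093475342 [0.4406 0.3106 0.029 ]
(array([0.441 , 0.3112, 0.0275]), np.float64(0.000823996077000037))
bar 49 436.6530612244898 186.40816326530611 [ 0.4889 -0.2771] -0.22703795610440716 0.08138757157080852 0.007321329606592904
```

View pics/ov.png

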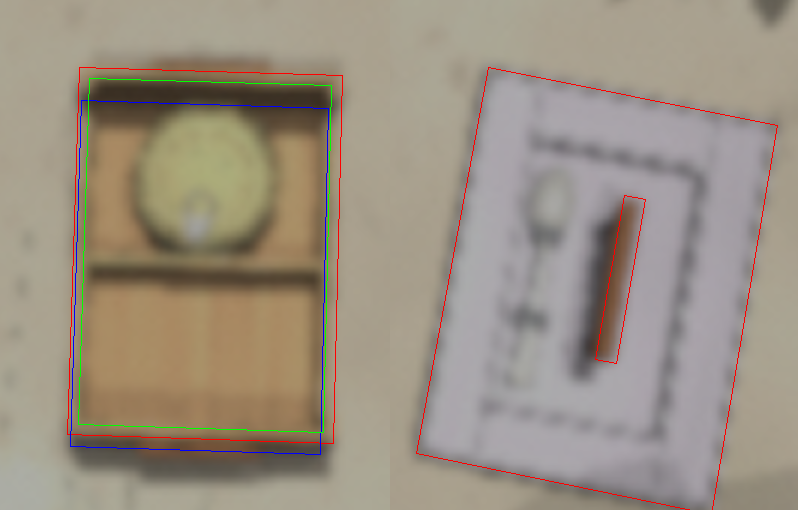

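The red outlines match the pictured box at (312–363, 141–204) and the tray at (402–465, 151–225) to within about 3 mm. The bar sits about 2 mm left of its outline, so I use (0.4895, -0.279). Now I swing towards the tomato.

Emit:
jog_arm:
  series:
    - [[0.49,-0.338,0,0.35,1],[0.49,-0.338,0,0.35,1],[0.49,-0.338,0,0.35,1],[0.49,-0.338,0,0.35,1],[0.49,-0.338,0,0.35,1],[0.49,-0.338,0,0.35,1],[0.49,-0.338,0,0.35,1],[0.49,-0.338,0,0.35,1],[0.49,-0.338,0,0.35,1],[0.49,-0.338,0,0.35,1],[0.49,-0.338,0,0.35,1],[0.49,-0.338,0,0.35,1]]
  squeeze: 20

```text
clock: 2.95
tcp_pos: [0.5619, -0.15, 0.2316]
ee_rot: [-3.141, 0.074, -0.001]
contact_force: [0.6, -1.4, 0.3]
gripper_width: 0.0854
grip_force: 0.0
```

Emit:
jog_arm:
  series:
    - [[-0.143,-0.455,0,0,1],[-0.143,-0.455,0,0,1],[-0.143,-0.455,0,0,1],[-0.143,-0.455,0,0,1],[-0.143,-0.455,0,0,1],[-0.143,-0.455,0,0,1],[-0.143,-0.455,0,0,1],[-0.143,-0.455,0,0,1],[-0.143,-0.455,0,0,1],[-0.143,-0.455,0,0,1],[-0.143,-0.455,0.05,0,1],[-0.143,-0.455,0.1,0,1]]

```text
clock: 4.15
tcp_pos: [0.4404, 0.3113, 0.1317]
ee_rot: [-3.138, 0.072, -0.007]
contact_force: [1.3, -1.2, -0.9]
gripper_width: 0.0855
grip_force: 0.0
```

Run:
```python
from h import *
o=get_obs();print(o["tcp_pos"],o["ee_rot"],o["qpos"])
n="scene"
im=capture(n);h=cv2.cvtColor(im,cv2.COLOR_BGR2HSV)
c=(271,228);w=np.zeros((400,640),bool);w[c[1]-16:c[1]+17,c[0]-16:c[0]+17]=1
cv2.imwrite("pics/s1.png",cv2.resize(im[150:260,220:370],None,fx=5,fy=5,interpolation=cv2.INTER_CUBIC))
```

```text
[0.44043341 0.31126733 0.13165096] [-3.1376011   0.0723034  -0.00652836] [-0.35461083  0.44896363 -0.39990205  1.93913814  0.23989563  0.79405191
 -2.50423979]
```

View pics/s1.png

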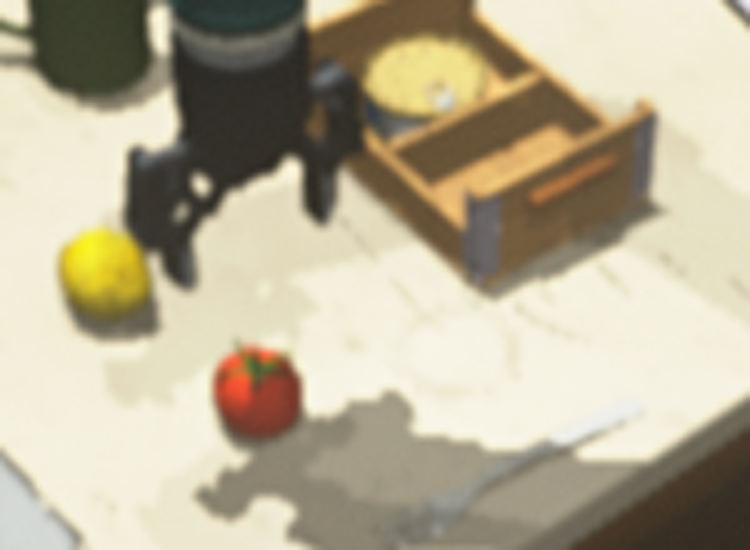

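The gripper hangs 13 cm up at (240, 180), over the red tomato (51 mm from the lemon). I go down and close softly.

Emit:
jog_arm:
  series:
    - [[0,0,0.04,0,1],[0,0,0.08,0,1],[0,0,0.105,0,1],[0,0,0.118,0,1],[0,0,0.118,0,1],[0,0,0.118,0,0.3],[0,0,0.118,0,0.3],[0,0,0.118,0,0.3],[0,0,0.118,0,0.3],[0,0,0.118,0,0.3],[0,0,0.118,0,0.3]]
  squeeze: 20

```text
clock: 5.3
tcp_pos: [0.4409, 0.31, 0.0153]
ee_rot: [-3.139, 0.076, -0.004]
contact_force: [-0.6, -0.4, 5.8]
gripper_width: 0.054
grip_force: 20.2
```

Emit:
jog_arm:
  series:
    - [[0,0,-0.01,0,0.3],[0,0,-0.03,0,0.3],[0,0,-0.06,0,0.3],[0,0,-0.09,0,0.3],[0,0,-0.12,0,0.3],[0,0,-0.14,0,0.3],[0,0,-0.14,0,0.3]]

```text
clock: 6.0
tcp_pos: [0.4414, 0.3104, 0.1574]
ee_rot: [-3.137, 0.076, -0.01]
contact_force: [0.7, 0.7, -1.3]
gripper_width: 0.0543
grip_force: 21.5
```

Run:
```python
from h import *
o=get_obs();print(o["tcp_pos"],o["ee_rot"],o["gripper_width"],o["contact_force"])
r=R.from_rotvec(o["ee_rot"]);a=-.04
T=np.array([.541,.057])+R.from_euler("z",a).apply([-.0505,0,0])[:2]
print(T,r.inv().apply(np.r_[T,o["tcp_pos"][2]]-o["tcp_pos"]),o["ee_rot"])
im=capture("scene");cv2.imwrite("pics/s2.png",cv2.resize(im[130:260,220:370],None,fx=4,fy=4,interpolation=cv2.INTER_CUBIC))
```

```text
[0.44141391 0.31035681 0.15736476] [-3.13676653  0.07603995 -0.00960468] 0.05427584890360294 [ 0.71278903  0.67098876 -1.2750832 ]
[0.49054039 0.05901946] [ 0.06124913  0.24866044 -0.00063479] [-3.13676653  0.07603995 -0.00960468]
```

View pics/s2.png

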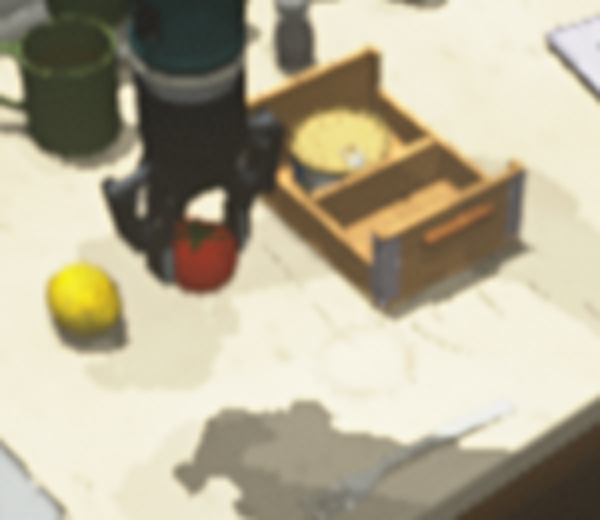

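Tomato held at (272, 193) in the scene view; the lemon hasn't moved. I carry it over the free half.

Emit:
jog_arm:
  series:
    - [[0.01,0.03,0,0,0.3],[0.02,0.07,0,0,0.3],[0.03,0.11,0,0,0.3],[0.04,0.15,0,0,0.3],[0.05,0.19,0,0,0.3],[0.06,0.225,0,0,0.3],[0.061,0.249,0,0,0.3],[0.061,0.249,0.03,0,0.3],[0.061,0.249,0.05,0,0.3],[0.061,0.249,0.05,0,0.3]]

```text
clock: 7.05
tcp_pos: [0.4856, 0.0566, 0.1002]
ee_rot: [3.14, -0.076, -0.011]
contact_force: [-0.9, -0.4, -0.4]
gripper_width: 0.054
grip_force: 21.7
```

Run:
```python
from h import *
o=get_obs();print(o["tcp_pos"],o["ee_rot"],o["qpos"])
im=capture("scene");t=capture("top")
a=cv2.resize(im[110:240,250:370],None,fx=3.3,fy=3.3,interpolation=cv2.INTER_CUBIC);b=cv2.resize(t[120:230,290:390],None,fx=3.9,fy=3.9,interpolation=cv2.INTER_CUBIC)
cv2.imwrite("pics/s3.png",np.hstack([a[:429],b[:429]]))
```

```text
[0.48564589 0.05660364 0.10023692] [ 3.13965096 -0.07645262 -0.01137106] [ 0.08991806  0.42243013 -0.32773467  2.06852062  0.20800982  0.68872821
 -1.99277246]
```

View pics/s3.png

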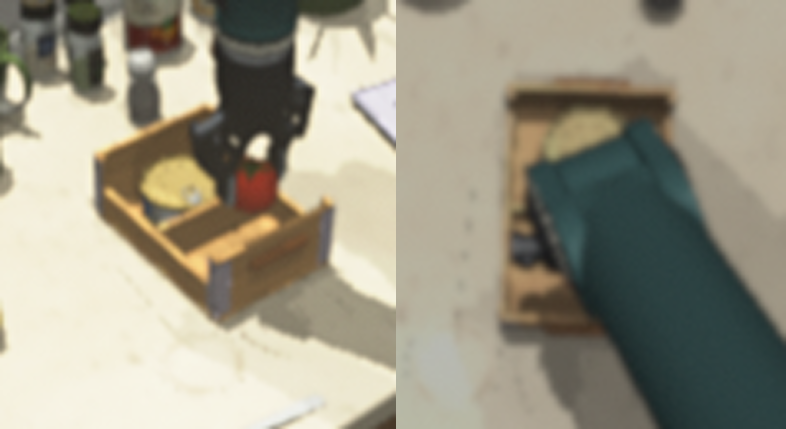

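The tomato hangs above the free half (scene ~(327, 167)), clear of the cross wall and the end. Lowering it.

Emit:
jog_arm:
  series:
    - [[0.003,0,0.025,0,0.3],[0.003,0,0.045,0,0.3],[0.003,0,0.06,0,0.3],[0.003,0,0.07,0,0.3],[0.003,0,0.075,0,0.3],[0.003,0,0.077,0,0.3],[0.003,0,0.077,0,0.3]]

```text
clock: 7.85
tcp_pos: [0.492, 0.0574, 0.0267]
ee_rot: [-3.141, 0.076, -0.001]
contact_force: [-0.5, -0.1, -0.8]
gripper_width: 0.0541
grip_force: 21.7
```

Emit:
jog_arm:
  series:
    - [[0,0,0.002,0,0.3],[0,0,0.004,0,0.3],[0,0,0.004,0,0.3],[0,0,0.004,0,0.3]]

```text
clock: 8.25
tcp_pos: [0.4917, 0.0572, 0.0224]
ee_rot: [3.141, -0.076, 0.0]
contact_force: [0.6, -0.1, -0.7]
gripper_width: 0.0541
grip_force: 21.7
```

Within about 1 mm of the floor; I release and rise.

Emit:
jog_arm:
  series:
    - [[0,0,0,0,0.8],[0,0,0,0,0.95],[0,0,0,0,0.95],[0,0,0,0,0.95],[0,0,-0.02,0,0.95],[0,0,-0.05,0,0.95],[0,0,-0.1,0,1],[0,0,-0.15,0,1],[0,0,-0.2,0,1],[0,0,-0.2,0,1]]

```text
clock: 9.25
tcp_pos: [0.4956, 0.0582, 0.2291]
ee_rot: [-3.139, 0.076, -0.021]
contact_force: [0.3, 0.9, -0.6]
gripper_width: 0.085
grip_force: 0.0
```

Run:
```python
from h import *
o=get_obs();print(o["tcp_pos"],o["ee_rot"])
p=o["tcp_pos"];r=R.from_rotvec(o["ee_rot"])
print(r.inv().apply(np.array([.4895,-.279,.12])-p))
im=capture("scene")
cv2.imwrite("pics/s4.png",cv2.resize(im[90:240,250:450],None,fx=4,fy=4,interpolation=cv2.INTER_CUBIC))
```

```text
[0.49563634 0.05817036 0.22914087] [-3.13947522  0.07588103 -0.02056888]
[0.0087362  0.33723103 0.10877567]
```

View pics/s4.png

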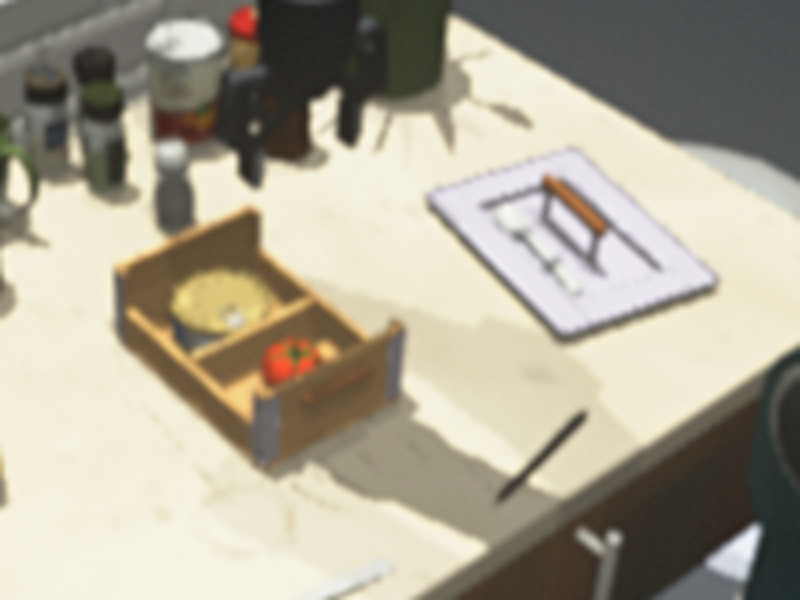

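The tomato stands upright in the free half (scene ~(323, 180)). Now the tray.

Emit:
jog_arm:
  series:
    - [[0.007,0.05,0,0.1,1],[0.007,0.1,0,0.175,1],[0.007,0.15,0,0.175,1],[0.007,0.2,0,0.175,1],[0.007,0.25,0,0.175,1],[0.007,0.295,0.02,0.175,1],[0.007,0.337,0.04,0.175,1],[0.007,0.337,0.08,0.175,1],[0.007,0.337,0.1,0.175,1],[0.007,0.337,0.1,0.175,1],[0.007,0.337,0.1,0.175,1]]

```text
clock: 10.4
tcp_pos: [0.482, -0.2792, 0.1217]
ee_rot: [-3.121, 0.349, 0.003]
contact_force: [0.1, 0.4, 0.7]
gripper_width: 0.0855
grip_force: 0.0
```

Run:
```python
from h import *
o=get_obs();p=o["tcp_pos"];r=R.from_rotvec(o["ee_rot"]);m=r.as_matrix()
print(p,np.arctan2(m[1,0],m[0,0]),m[:,2],o["qpos"])
print(r.inv().apply(np.array([.4895,-.279,.029])-p))
im=capture("scene");t=capture("top")
a=cv2.resize(im[70:180,330:440],None,fx=4,fy=4,interpolation=cv2.INTER_CUBIC);b=cv2.resize(t[130:240,385:475],None,fx=4,fy=4,interpolation=cv2.INTER_CUBIC)
cv2.imwrite("pics/s5.png",np.hstack([a,b]))
```

```text
[ 0.48204508 -0.27920403  0.12167321] -0.22279598418103203 [-1.53408352e-03  9.44726201e-04 -9.99998377e-01] [ 0.58477255  0.46126814 -0.15029945  1.91066338  0.09481513  0.77821129
 -1.411356  ]
[ 0.00738357 -0.00179224  0.09266181]
```

View pics/s5.png

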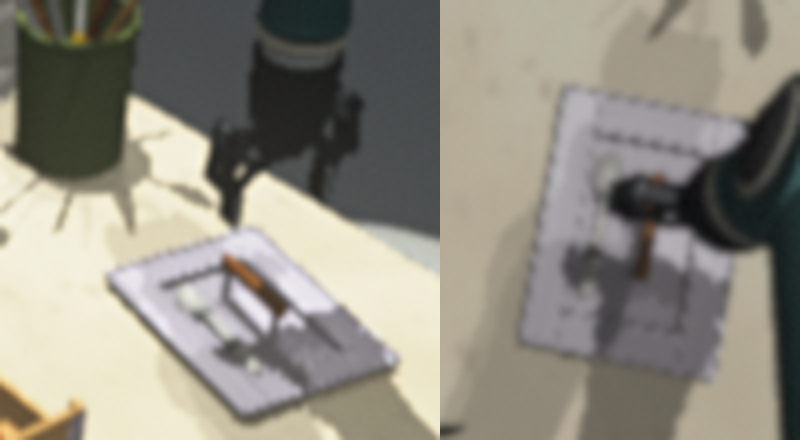

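The fingers straddle the bar (top ~(547, 182)). I go down and grip firmly.

Emit:
jog_arm:
  series:
    - [[0.007,-0.002,0.03,0,1],[0.007,-0.002,0.06,0,1],[0.007,-0.002,0.08,0,1],[0.007,-0.002,0.092,0,1],[0.007,-0.002,0.092,0,1],[0.007,-0.002,0.092,0,0],[0.007,-0.002,0.092,0,0],[0.007,-0.002,0.092,0,0],[0.007,-0.002,0.092,0,0],[0.007,-0.002,0.092,0,0],[0.007,-0.002,0.092,0,0],[0.007,-0.002,0.092,0,0]]
  squeeze: 60

```text
clock: 11.7
tcp_pos: [0.49, -0.2794, 0.0309]
ee_rot: [3.122, -0.35, 0.001]
contact_force: [-0.6, 0.4, 5.8]
gripper_width: 0.0112
grip_force: 59.4
```

Emit:
jog_arm:
  series:
    - [[0,0,0,0,0],[0,0,0,0,0],[0,0,-0.005,0,0],[0,0,-0.015,0,0],[0,0,-0.02,0,0],[0,0,-0.02,0,0]]

```text
clock: 12.3
tcp_pos: [0.4901, -0.2796, 0.0512]
ee_rot: [3.121, -0.35, 0.002]
contact_force: [1.0, -0.0, -2.4]
gripper_width: 0.0112
grip_force: 58.6
```

Lifted with the grip holding (−2.4 N ≈ its weight). I refine the box's pose while the arm is out of the way.

Run:
```python
from fit import *
np.set_printoptions(precision=4,suppress=True)
for k in range(3):
    M={}
    for n in("scene","top"):
        capture(n);d=best("picnic_box",n)
        if d:M[n]=d["region"]
    for n in M:print(n,M[n].sum(),*fit(BOX,{n:M[n]},(.541,.057,-.03)))
    if len(M)==2:print("both",*fit(BOX,M,(.541,.057,-.03)))
o=get_obs();r=R.from_rotvec(o["ee_rot"]);m=r.as_matrix()
print(o["clock"],o["tcp_pos"],m[:,2],r.inv().apply(np.array([.541,.057,.18])-o["tcp_pos"]))
```

```text
scene 2703 [ 0.5432  0.0573 -0.0465] 0.009003601171682238
top 2600 [ 0.5411  0.0578 -0.0493] 0.007813238372296904
both [ 0.542   0.0577 -0.0498] 0.018097254633393366
scene 2754 [ 0.5417  0.0563 -0.0547] 0.004130437062183654
top 2569 [ 0.5411  0.0578 -0.047 ] 0.01037190385902521
both [ 0.5413  0.0572 -0.0499] 0.015584509628696265
scene 2789 [ 0.5431  0.0571 -0.0676] 0.003911923472060867
top 2573 [ 0.541   0.0571 -0.0511] 0.00902890041303395
both [ 0.5417  0.0572 -0.0549] 0.014269734690734129
12.9 [ 0.4896 -0.2792  0.0502] [-0.0001  0.     -1.    ] [-0.0243 -0.3393 -0.1298]
```

Emit:
jog_arm:
  series:
    - [[0,0,-0.02,0,0],[0,0,-0.05,0,0],[0,0,-0.09,0,0],[-0.002,-0.02,-0.12,-0.03,0],[-0.004,-0.055,-0.13,-0.06,0],[-0.007,-0.1,-0.13,-0.09,0],[-0.01,-0.145,-0.13,-0.12,0],[-0.013,-0.19,-0.13,-0.15,0],[-0.016,-0.235,-0.13,-0.173,0],[-0.02,-0.28,-0.13,-0.173,0],[-0.022,-0.315,-0.13,-0.173,0],[-0.024,-0.339,-0.13,-0.173,0]]

```text
clock: 14.1
tcp_pos: [0.5412, 0.0601, 0.1804]
ee_rot: [-3.14, 0.074, -0.001]
contact_force: [0.4, -0.0, -3.2]
gripper_width: 0.0105
grip_force: 58.8
```

Emit:
jog_arm:
  series:
    - [[0,0,0,0,0],[0,0,0,0,0],[0,0,0,0,0]]

```text
clock: 14.4
tcp_pos: [0.5411, 0.0551, 0.1801]
ee_rot: [3.14, -0.082, -0.001]
contact_force: [-0.5, 0.1, -2.3]
gripper_width: 0.0108
grip_force: 58.8
```

Run:
```python
from fit import *
np.set_printoptions(precision=4,suppress=True)
M={};I={}
for n in("scene","top"):
    I[n]=capture(n);d=best("tray",n)
    if d:M[n]=d["region"];print(n,d["p"],d["region"].sum())
o=get_obs();r=R.from_rotvec(o["ee_rot"]);m=r.as_matrix();p=o["tcp_pos"]
print(p,np.arctan2(m[1,0],m[0,0]),m[:,2],r.inv().apply(np.array([.5415,.057,.13])-p),o["contact_force"])
# where tray would be if gripped at centre
z=p[2]-.0309
def ov(n,x0,y0,x1,y1,f):
    big=cv2.resize(I[n],None,fx=f,fy=f,interpolation=cv2.INTER_CUBIC)
    def dr(x,y,a,hx,hy,z,col):
        k=np.array([[hx,hy],[hx,-hy],[-hx,-hy],[-hx,hy]])@np.array([[np.cos(a),np.sin(a)],[-np.sin(a),np.cos(a)]])
        u=np.array([proj(n,[*(q+[x,y]),z]) for q in k])*f+f/2;cv2.polylines(big,[u.astype(int)],True,col,1)
    dr(p[0],p[1],np.arctan2(m[1,0],m[0,0]),.117,.087,z+.0105,(0,0,255))
    dr(.5415,.057,-.05,.104,.074,.084,(255,0,0))
    return big[y0*f:y1*f,x0*f:x1*f]
a=ov("scene",250,80,385,225,3);b=ov("top",290,110,400,220,4)
b=b[:a.shape[0]];a=a[:b.shape[0]];cv2.imwrite("pics/s6.png",np.hstack([a,b])[:590,:800])
```

```text
scene 0.58 2166
top 0.71 1566
[0.5413 0.0554 0.1803] -0.05219710415504511 [-0.0001 -0.0004 -1.    ] [ 0.0001 -0.0016  0.0503] [ 0.7121 -1.3638 -3.2453]
```

View pics/s6.png

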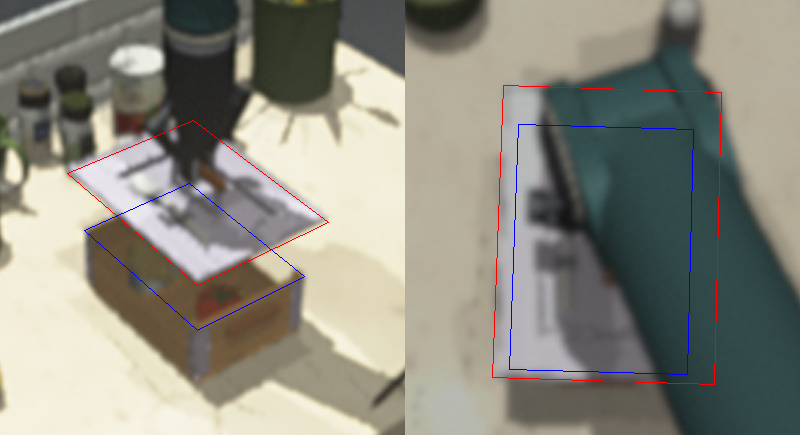

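The tray hangs level, matching the outline for a centred grip in both views; the box corners are under the rim all round. Lowering.

Emit:
jog_arm:
  series:
    - [[0,-0.001,0.015,0,0],[0,-0.001,0.035,0,0],[0,-0.001,0.05,0,0],[0,-0.001,0.06,0,0],[0,-0.001,0.066,0,0],[0,-0.001,0.07,0,0],[0,-0.001,0.072,0,0],[0,-0.001,0.072,0,0],[0,-0.001,0.072,0,0]]

```text
clock: 15.5
tcp_pos: [0.5417, 0.0577, 0.1087]
ee_rot: [-3.141, 0.079, -0.001]
contact_force: [0.6, -0.1, -2.4]
gripper_width: 0.0112
grip_force: 58.8
```

Emit:
jog_arm:
  series:
    - [[0,0,0.0015,0,0],[0,0,0.003,0,0],[0,0,0.0035,0,0],[0,0,0.004,0,0],[0,0,0.004,0,0],[0,0,0.004,0,0]]

```text
clock: 16.1
tcp_pos: [0.5413, 0.0576, 0.1048]
ee_rot: [3.14, -0.079, 0.0]
contact_force: [-2.7, -0.6, 5.1]
gripper_width: 0.011
grip_force: 60.0
```

It touches at the expected height (0.105). I release slowly and rise.

Emit:
jog_arm:
  series:
    - [[0,0,0,0,0.5],[0,0,0,0,0.9],[0,0,0,0,0.9],[0,0,0,0,0.9],[0,0,-0.02,0,0.9],[0,0,-0.05,0,0.9],[0,0,-0.1,0,0.9],[0,0,-0.14,0,0.9],[0,0.05,-0.14,0,0.9],[0,0.1,-0.14,0,0.9],[0,0.15,-0.14,0,0.9],[0,0.2,-0.14,0,0.9]]

```text
clock: 17.3
tcp_pos: [0.531, -0.144, 0.2446]
ee_rot: [3.14, -0.078, 0.001]
contact_force: [1.0, 0.1, -0.1]
gripper_width: 0.0768
grip_force: 0.0
```

Run:
```python
from fit import *
np.set_printoptions(precision=4,suppress=True)
I={};M={}
for n in("scene","top"):
    I[n]=capture(n);d=best("tray",n)
    if d:M[n]=d["region"];print(n,d["p"],*fit(TRAY,{n:M[n]},(.541,.057,-.05),z=.074))
print(get_obs()["tcp_pos"],get_obs()["gripper_width"])
a=cv2.resize(I["scene"][110:240,245:375],None,fx=3,fy=3,interpolation=cv2.INTER_CUBIC);b=cv2.resize(I["top"][120:230,240:375],None,fx=3,fy=3,interpolation=cv2.INTER_CUBIC)
cv2.imwrite("pics/s7.png",np.hstack([a[:330],b]))
```

```text
scene 0.96 [ 0.5461  0.0533 -0.0514] 0.0062497463962851345
[ 0.531  -0.1433  0.2441] 0.07654274562415415
```

View pics/s7.png

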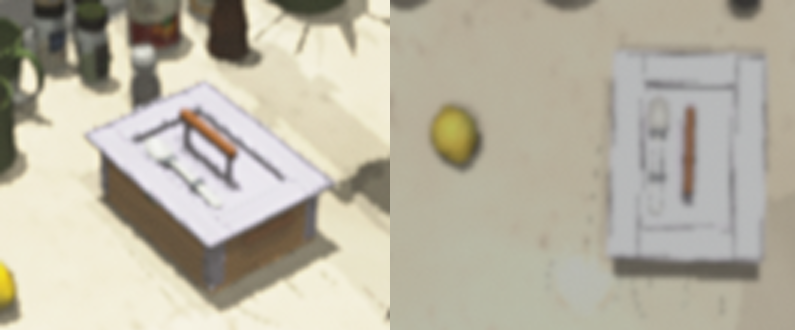

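The tray lies flat and centred on the box (scene ~(314, 164)), the lemon is untouched at top (391, 164 px in the crop's left half), and the gripper is clear. Handing in.

```bash
python3 -c "
from cell import *
print(sign_off())"
```

```text
the job is handed in; nothing more can be done
None
```

The tomato stands in the free compartment and the tray lies flat and centred over it, the lemon was left alone, and I handed the job in at about 17 s; no verdict was returned.

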